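# Open the childproof dishwasher-tablet tub

## Robot

A 6-joint arm with a two-finger parallel gripper is mounted at the origin on a cart in front of the work surface, level with it; the furniture and walls round the work are solid. World frame = base frame: x ahead of the robot, y to its left, z up, the work surface at z = 0. Lengths are in m, angles in rad, forces in N, time in s.
With the tool pointing down it reaches from about 0.225 to 0.725 m from the base axis. Payload 3.1 kg.
Tool frame: the origin (TCP) lies midway between the tips of the shut fingers; the grasp point (between the pads) lies 19 mm behind it (arm.grip_point_offset is the distance from the TCP to the grasp point, in m); z points along the fingers, y is the line along which they close (so a half turn about z gives the same grasp; the last joint's range is limited). The gripper opens to 85 mm and grips with 20 to 120 N. Pads are 22 mm wide; open, the fingers measure 114 mm over their backs; the gripper's body (76 mm by 85 mm) begins 54 mm behind the grasp point. The pads swing forward as they close: fully open they stand 13 mm farther back than shut.
Start: joints at [1.215, 0.048, 0.099, 1.622, 0, 1.443], TCP at [0.119, 0.511, 0.231] pointing down, gripper open.
Joint ranges: [-2.91, 2.91], [-0.99, 1.94], [-1.21, 1.42], [-2.12, 2.29], [-1.49, 1.47], [-3.14, 3.14]. Speed limits (rad/s): [2.79, 2.79, 3.14, 3.14, 3.14, 3.14].

## Interface

Orientations are given as a unit quaternion [w, x, y, z].
In Python, from workcell import arm, eyes, order gives the robot as it stands. The module is installed in compiled form; this text tells all that it offers.
- The arm moves only by the tool servo_tool, never from a script. Its argument "deltas" is a list of rows, each a list of 4 numbers: the shift along the tool's x, y, z as a fraction of full scale, then the turn about the tool's z as a fraction of full scale. In form: [[x, y, z, roll], ...]. A call has 1 to 20 rows; each row shifts and turns the commanded pose from where the row before left it, along the tool's axes as they then stand; what a row does not reach is not made up. Full scale, the value 1, is 0.04 m for a shift and 5 degrees for a turn. A row lasts 1/12 s, in which the tool goes at most 41.7 mm and 7.16 degrees, less where a joint would pass 70% of its speed; a pose out of reach is approached as far as the arm can. A call with a number of a shift or a turn outside -1 to 1 is refused whole. A call with a gripper value outside its range is refused whole. "hand" is the closure, from 0 (fully open) to 1 (shut), set as the call begins (left out, the last holds). The fingers move at their own pace and stop on an object; "newtons" is the grip in N (left out, the last holds). Time passes only in rows, so rows that do not move let the fingers close. It gives the time, the measured TCP pose, the force, the opening and the grip force at its end, in the units of the state.
- arm.get_obs(): the state, without advancing time (a new reading comes with each control period).
- eyes.capture(name): name is "side" or "top"; returns the picture (384x512x3 uint8, blue, green, red); there is no depth.
- eyes.camera_params(name): a dict with "mtx" (3x3 intrinsics, pixels), "world_to_cam" (4x4, takes a point from world to camera coordinates). Camera axes: x right, y down, z forward; pixel columns grow to the right and rows downward; lengths in m; the calibration is good to about 2 mm. A picture is of the moment at which its call begins. camera_params takes no time and is no camera call.
- order.sign_off(): hands the job in; it is judged then, once.
The state is a dict: "t": time; "joint_positions": joint angles; "joint_velocities": joint speeds; "joint_torque": joint torques, N m; "eef_pos": TCP position; "eef_rot": TCP orientation; "wrist_force": force on the tool from outside, world axes, zero at the start; "moment": the same for the moment, N m; "opening": finger opening in m; "finger_force": force on a finger pad.
Only numpy, scipy, OpenCV 4.12 (cv2) and the standard library are available. Lean on these libraries where they do the work, as an engineer would, in place of code of your own. Each camera call takes 0.05 s, during which the arm holds its last target. There are 200 camera calls.

## Task

Open the white childproof tub with the sloping lid: press its round cap in towards the lid and, keeping it pressed, turn it anticlockwise until it stops, then lift the lid until it is level or tipped further back, and let go so that it stays open. Leave the mug and the honey jar beside the tub standing where they are.

Things in the scene. Friction and masses are not known exactly. Their poses are not given: they have to be found in the camera images.
- tub: White plastic tub, fixed, 150 mm deep (x), 140 mm wide (y), 60 mm high in front, 147 mm at the back; origin at the centre of its underside, x to its high back, z up. Its 6 mm lid, 181 mm long from hinge to front edge and 146 mm wide, slopes 30 degrees down towards the front (-x, the robot's side) and is hinged along the high back edge.
- cap_foot (a point): Where the cap's axis meets the lid's upper face, 110 mm down-slope from the hinge. Carried by the lid: z = outward normal = cap axis (30 degrees from vertical when shut), x up-slope to the hinge, y along the hinge. The cap is a round grey ribbed cylinder 50 mm in diameter; its lower rim is 9 mm, its flat top 45 mm from this point along z. Pressing brings the fingers nearer to the lid: leave room.
- lid_hinge (a point): Middle of the lid's hinge line, carried by the lid with the same axes as cap_foot. Opening turns the lid about this point's y axis (positive turn; the front edge rises). cap_foot lies at -110 mm in x and +6 mm in z of it.
- tub_lid (a joint): Lid angle in rad: 0 shut, 0.52 level, 1.5 fully back. A stiff hinge: it stays where it is left; lifting at the cap takes about 8 N. Locked while the latch is below about 0.95.
- latch (a joint): Inner latch, rad; shown by the small pointer in the middle of the cap's top: near 0 locked (pointer down-slope, at the first raised mark on the lid), 1.2 free, at its stop (second mark). Grows anticlockwise looking at the cap's top; stays where left. Turning the cap unpressed does not move it: the shell only spins freely, both ways, without limit, so one may let up, turn back and repeat.
- cap_press (a joint): How far the cap's shell is pressed towards the lid, m: 0 at rest, sprung. 4 to 6.5 N over the first 3 mm, where it meets the coupling to the latch; from there about 6 N more a mm; ends hard at 7 mm. Keep pushing with 14 to 22 N (about 4 to 5 mm) while turning, which takes 0.1 N m; pushed less, the coupling slips. It springs back when released.
- mug: Plain cream mug, 78 x 116 x 101 mm, loose, upright, to one side of the tub; origin under its middle, z up.
- honey_jar: Jar with a grey lid, 71 mm in diameter, 110 mm high, loose, upright, on the other side of the tub; origin under its middle, z up.
Not all that is in view belongs to the job. Leave any red look-alike of the honey_jar alone.

How it is judged:
By the outcome, as a careful person would: the job done as asked, in the order asked, and still so for the second after the job is handed in, with the robot touching nothing.
It also fails if it takes over 38 s, if anything falls off the work surface, if the arm or the gripper's body presses on something with over 40 N, if the wrist force passes 120 N, or if a joint passes its speed limit or range.

## Working session

There is one attempt and no reset: what is moved stays moved. The work goes in short steps, Python scripts to look and compute and a tool call to move; the robot and the scene stay as the last step left them, time stands still between calls to the robot, and variables do not carry over. Pictures are saved under pics/ and viewed, at most 10 in all, crops included, and the job is handed in when it is done.

Besides the shell and the picture viewer there is one more tool, called after ">>>" as a command line: name --pt "numbers of a row" for each row, then --argument value for the rest. servo_tool: Moves the arm, as the interface text tells. Its arguments: {"type":"object","properties":{"deltas":{"type":"array"},"hand":{"type":"number"},"newtons":{"type":"number"}},"required":["deltas"]}

```bash
mkdir -p pics; python3 - <<'E'
from workcell import arm,eyes
import cv2,numpy as np
o=arm.get_obs();print({k:np.round(v,3).tolist() for k,v in o.items()})
for n in("side","top"):
    im=eyes.capture(n);cv2.imwrite(f"pics/{n}0.png",im)
    p=eyes.camera_params(n);print(n,np.round(p["mtx"],1).tolist(),np.round(p["world_to_cam"],3).tolist())
a=cv2.imread("pics/side0.png");b=cv2.imread("pics/top0.png")
E
```

```text
{'t': 0.0, 'joint_positions': [1.215, 0.049, 0.098, 1.622, 0.0, 1.443], 'joint_velocities': [-0.0, 0.001, 0.001, -0.001, 0.0, 0.002], 'joint_torque': [-0.0, -33.879, 32.001, 0.02, -0.0, 0.0], 'eef_pos': [0.118, 0.511, 0.23], 'eef_rot': [-0.0, 0.114, 0.994, -0.001], 'wrist_force': [0.102, -0.322, -0.265], 'moment': [-0.03, -0.034, 0.023], 'finger_force': 0.0, 'opening': 0.086}
side [[432.5, 0.0, 261.4], [0.0, 432.5, 189.8], [0.0, 0.0, 1.0]] [[-0.996, 0.09, -0.019, 0.497], [0.073, 0.659, -0.749, 0.017], [-0.055, -0.747, -0.663, 1.174], [0.0, 0.0, 0.0, 1.0]]
top [[422.4, 0.0, 259.1], [0.0, 422.4, 190.9], [0.0, 0.0, 1.0]] [[-0.137, -0.991, 0.0, 0.12], [-0.97, 0.134, -0.201, 0.493], [0.199, -0.028, -0.98, 1.068], [0.0, 0.0, 0.0, 1.0]]
```

View pics/side0.png

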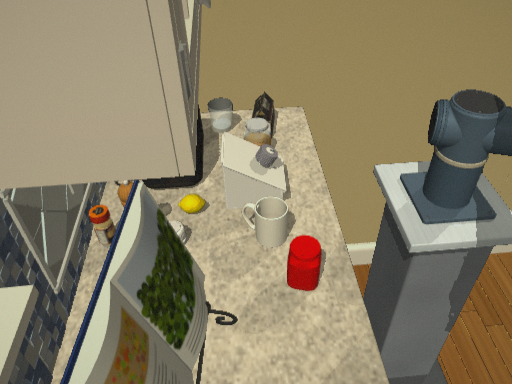

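View pics/top0.png

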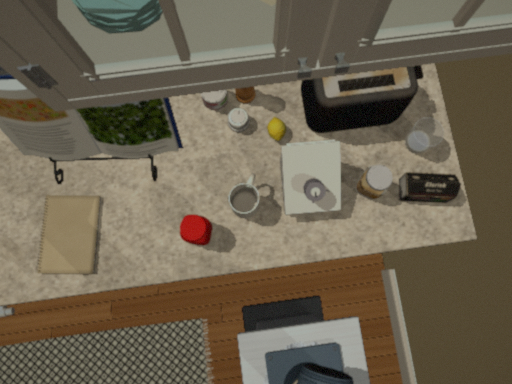

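The side view shows the tub at about (253,172) with its cap at (266,156), the mug at (269,222), the honey jar at (257,130) and the red jar at (304,262). In the top view the tub is at (312,178), the cap at (315,189), the mug at (245,198) and the honey jar at (377,180). The red look-alike at (196,230) stays alone. An enlarged crop of each follows.

```bash
python3 - <<'E'
import cv2
a=cv2.imread("pics/side0.png")[105:255,205:325];b=cv2.imread("pics/top0.png")[125:235,220:410]
cv2.imwrite("pics/side0c.png",cv2.resize(a,None,fx=4,fy=4,interpolation=2))
cv2.imwrite("pics/top0c.png",cv2.resize(b,None,fx=4,fy=4,interpolation=2))
E
```

```text
(no output)
```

View pics/side0c.png

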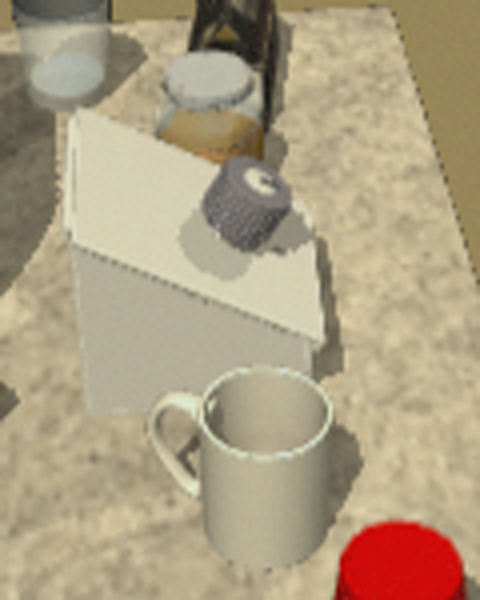

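View pics/top0c.png

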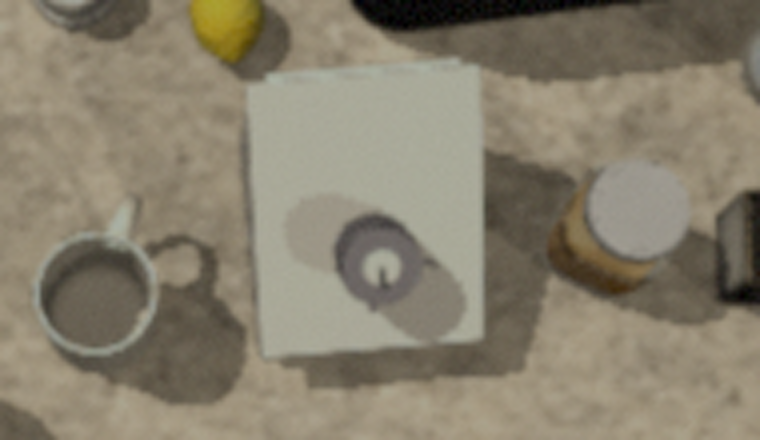

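```bash
cat > h.py <<'E'
import numpy as np,cv2
from workcell import arm,eyes
from scipy.optimize import least_squares
S,C=.5,3**.5/2
def proj(n,p):
    P=eyes.camera_params(n);q=np.c_[np.atleast_2d(p),np.ones(len(np.atleast_2d(p)))]@np.array(P["world_to_cam"])[:3].T
    q=q@np.array(P["mtx"]).T;return q[:,:2]/q[:,2:]
def ray(n,uv,z):
    P=eyes.camera_params(n);T=np.array(P["world_to_cam"]);d=T[:3,:3].T@np.linalg.inv(P["mtx"])@np.r_[uv,1];c=-T[:3,:3].T@T[:3,3]
    return c+d*(z-c[2])/d[2]
def lid(x,y,z): return np.array([.075+C*x-S*z,y,.147+S*x+C*z])
def Rz(a):c,s=np.cos(a),np.sin(a);return np.array([[c,-s,0],[s,c,0],[0,0,1]])
E
python3 - <<'E'
from h import *
F=-.181;top=lid(-.11,0,.051)
obs=[("top",lid(F,.073,.006),(286.3,214)),("top",lid(F,-.073,.006),(340.8,209.8)),("top",lid(0,.073,.006),(282.3,146)),("top",lid(0,-.073,.006),(340,141.5)),("top",top,(315.3,191.5)),
("side",lid(0,-.073,.006),(223.8,132)),("side",lid(0,.073,.006),(222.5,165)),("side",lid(F,.073,.006),(285.8,191.3)),("side",top,(271,150.3))]
f=lambda v:np.concatenate([proj(n,Rz(v[2])@p+[v[0],v[1],0])[0]-u for n,p,u in obs])
r=least_squares(f,[.5,0,0],loss="soft_l1");v=r.x;print(v,np.round(r.fun.reshape(-1,2),1).tolist())
W=lambda p:Rz(v[2])@p+[v[0],v[1],0]
print("foot",W(lid(-.11,0,.006)),"captop",W(top),"hinge",W(lid(0,0,0)),"n",Rz(v[2])@[-S,0,C],"xs",Rz(v[2])@[C,0,S])
print("jar lid",ray("top",(220+637/4,125+210/4),.11),"mug",ray("top",(220+96/4,125+295/4),.1),ray("top",(325,90),.19), "cab bottom?",ray("top",(340,60),.5))
E
```

```text
[ 0.51300687 -0.08285746 -0.05572539] [[-1.5, 0.1], [0.0, -0.2], [-1.3, -0.4], [0.1, -0.5], [-0.4, -0.1], [1.0, -1.6], [0.5, -1.0], [0.8, -1.8], [-1.0, -0.5]]
foot [ 0.48978018 -0.0815618   0.09719615] captop [ 0.46731511 -0.08030863  0.1361673 ] hinge [ 0.58789045 -0.0870347   0.147     ] n [-0.49922387  0.02784828  0.8660254 ] xs [ 0.86468111 -0.04823463  0.5       ]
jar lid [ 0.48529591 -0.25075831  0.11      ] mug [0.4797724  0.09362358 0.1       ] [ 0.7019474  -0.13672733  0.19      ] cab bottom? [ 0.61521767 -0.09915506  0.5       ]
```

>>> servo_tool --pt "-0.3 -0.31 0 0" --pt "-0.6 -0.62 0 0" --pt "-0.6 -0.62 0 0" --pt "-0.6 -0.62 0 0" --pt "-0.6 -0.62 0 0" --pt "-0.6 -0.62 0 0" --pt "-0.6 -0.62 0 0" --pt "-0.6 -0.62 0 0" --pt "-0.6 -0.62 0 0" --pt "-0.6 -0.62 0 0" --pt "-0.6 -0.62 0 0" --pt "-0.6 -0.62 0 0" --pt "-0.6 -0.62 0 0" --pt "-0.6 -0.62 0 0" --pt "-0.6 -0.62 0 0" --pt "-0.6 -0.62 0 0" --pt "-0.6 -0.62 0 0" --pt "-0.6 -0.62 0 0" --pt "-0.3 -0.31 0 0" --pt "0 0 0 0" --hand 0 --newtons 60

```text
t: 1.77
eef_pos: [0.4397, -0.024, 0.2301]
eef_rot: [-0.001, 0.116, 0.993, -0.001]
wrist_force: [-0.8, 0.2, 0.5]
opening: 0.0853
finger_force: 0.0
```

>>> servo_tool --pt "-0.38 -0.4 0 0" --pt "-0.38 -0.4 0 0" --pt "-0.37 -0.39 0 0" --pt "0 0 0.5 1" --pt "0 0 0.5 1" --pt "0 0 0.5 1" --pt "0 0 0 0"

```text
t: 2.35
eef_pos: [0.4686, -0.0759, 0.1663]
eef_rot: [-0.005, 0.243, 0.97, 0.0]
wrist_force: [-0.5, -0.0, 0.4]
opening: 0.0853
finger_force: 0.0
```

```bash
python3 - <<'E'
from h import *
o=arm.get_obs();print(o["t"],np.round(o["joint_positions"],3),np.round(o["eef_pos"],4),np.round(o["eef_rot"],3))
a=eyes.capture("side");b=eyes.capture("top")
a=cv2.resize(a[60:210,200:360],None,fx=2.5,fy=2.5);b=cv2.resize(b[120:270,230:390],None,fx=2.5,fy=2.5)
cv2.imwrite("pics/ab1.png",np.hstack([a,b]))
E
```

```text
2.35 [-0.302 -0.078 -0.154  1.504  0.     0.188] [ 0.4686 -0.0759  0.1663] [-0.005  0.243  0.97   0.   ]
```

View pics/ab1.png

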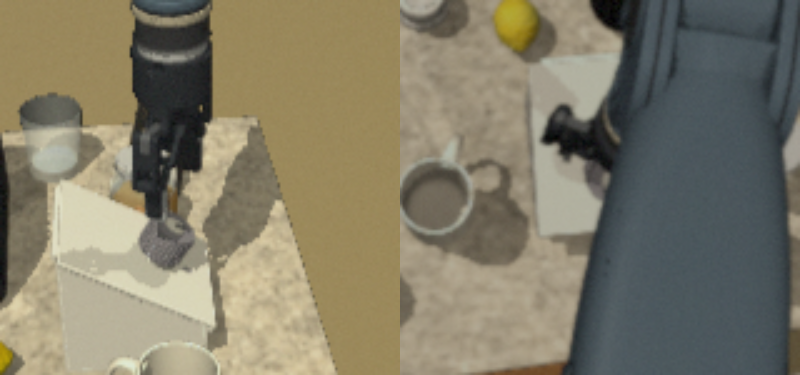

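>>> servo_tool --pt "-0.1 -0.05 0.3 -1" --pt "-0.05 0 0.4 0" --pt "0 0 0.4 0" --pt "0 0 0.33 0" --pt "0 0 0.1 0" --pt "0 0 0 0" --pt "0 0 0 0"

```text
t: 3.03
eef_pos: [0.4771, -0.082, 0.1116]
eef_rot: [0.001, 0.199, 0.98, -0.0]
wrist_force: [1.1, -0.1, 0.4]
opening: 0.0856
finger_force: 0.0
```

```bash
python3 - <<'E'
from h import *
o=arm.get_obs();print(o["t"],np.round(o["eef_pos"],4),np.round(o["eef_rot"],3),np.round(o["wrist_force"],1))
E
```

```text
3.0333 [ 0.4771 -0.082   0.1116] [ 0.001  0.199  0.98  -0.   ] [ 1.1 -0.1  0.4]
```

>>> servo_tool --pt "0.1 0 0.14 0" --pt "0 0 0 0" --pt "0 0 0 0"

```text
t: 3.28
eef_pos: [0.4727, -0.0804, 0.105]
eef_rot: [0.0, 0.2, 0.98, -0.0]
wrist_force: [-0.7, -0.4, -0.6]
opening: 0.0852
finger_force: 0.0
```

>>> servo_tool --pt "0 0 0 0" --pt "0 0 0 0" --pt "0 0 0 0" --pt "0 0 0 0" --pt "0 0 0 0" --pt "0 0 0 0" --pt "0 0 0 0" --pt "0 0 0 0" --hand 1 --newtons 50

```text
t: 3.95
eef_pos: [0.4734, -0.0795, 0.1051]
eef_rot: [0.001, 0.199, 0.98, 0.001]
wrist_force: [1.4, 5.6, 5.2]
opening: 0.0513
finger_force: 50.0
```

>>> servo_tool --pt "-0.047 0.035 0.087 0" --pt "0 0 0 0" --pt "0 0 0 0"

```text
t: 4.2
eef_pos: [0.4748, -0.0795, 0.1028]
eef_rot: [0.0, 0.2, 0.98, 0.0]
wrist_force: [-3.1, 3.8, 10.0]
opening: 0.051
finger_force: 51.2
```

>>> servo_tool --pt "-0.03 0.011 0.06 0" --pt "0 0 0 0" --pt "0 0 0 0"

```text
t: 4.45
eef_pos: [0.4751, -0.0796, 0.1023]
eef_rot: [-0.0, 0.2, 0.98, -0.0]
wrist_force: [-9.6, 5.2, 20.8]
opening: 0.0507
finger_force: 52.7
```

>>> servo_tool --pt "0 0 0 -0.5" --pt "0 0 0 -0.5" --pt "0 0 0 -0.5" --pt "0 0 0 -0.5" --pt "0 0 0 0"

```text
t: 4.87
eef_pos: [0.4756, -0.0809, 0.1015]
eef_rot: [0.0, 0.113, 0.994, -0.002]
wrist_force: [-6.4, 3.0, 16.4]
opening: 0.05
finger_force: 48.4
```

>>> servo_tool --pt "-0.006 0 0.01 -0.5" --pt "0 0 0 -0.5" --pt "0 0 0 -0.5" --pt "0 0 0 -0.5" --pt "0 0 0 0"

```text
t: 5.28
eef_pos: [0.4767, -0.0818, 0.1007]
eef_rot: [0.001, 0.027, 1.0, -0.002]
wrist_force: [-3.5, 2.0, 11.5]
opening: 0.0487
finger_force: 49.2
```

>>> servo_tool --pt "-0.019 0.002 0.033 0" --pt "0 0 0 0"

```text
t: 5.45
eef_pos: [0.477, -0.0816, 0.1002]
eef_rot: [0.0, 0.027, 1.0, -0.002]
wrist_force: [-6.7, 2.0, 16.2]
opening: 0.0487
finger_force: 49.4
```

>>> servo_tool --pt "-0.006 0 0.01 -0.5" --pt "-0.006 0 0.01 -0.5" --pt "-0.006 0 0.01 -0.5" --pt "-0.006 0 0.01 -0.5" --pt "0 0 0 0"

```text
t: 5.87
eef_pos: [0.4778, -0.0831, 0.0998]
eef_rot: [-0.0, -0.06, 0.998, -0.004]
wrist_force: [-9.7, 2.8, 19.5]
opening: 0.0486
finger_force: 50.3
```

>>> servo_tool --pt "0 0 0 -0.5" --pt "0 0 0.005 -0.5" --pt "0 0 0 0"

```text
t: 6.12
eef_pos: [0.4782, -0.0839, 0.0995]
eef_rot: [0.0, -0.102, 0.995, -0.005]
wrist_force: [-8.0, 0.8, 17.9]
opening: 0.0487
finger_force: 52.7
```

```bash
python3 - <<'E'
from h import *
o=arm.get_obs();print(np.round(o["eef_rot"],3),np.round(o["wrist_force"],1),np.round(o["moment"],3))
a=eyes.capture("side")
cv2.imwrite("pics/s2.png",cv2.resize(a[110:190,210:310],None,fx=7,fy=7,interpolation=2))
E
```

```text
[ 0.    -0.102  0.995 -0.005] [-8.   0.8 17.9] [-1.478  1.29  -0.975]
```

View pics/s2.png

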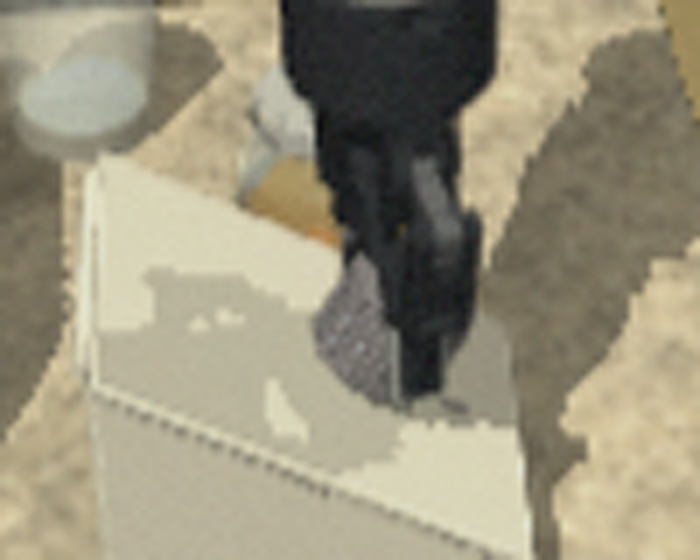

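>>> servo_tool --pt "0.06 0.016 -0.108 0" --pt "0.03 0 -0.05 0"

```text
t: 6.33
eef_pos: [0.4761, -0.0838, 0.1032]
eef_rot: [0.002, -0.102, 0.995, -0.005]
wrist_force: [6.2, -1.3, -3.4]
opening: 0.0485
finger_force: 52.3
```

>>> servo_tool --pt "0 0 0 0" --pt "0 0 0 0" --pt "0 0 0 0" --pt "0 0 0 0" --pt "0 0 0 1" --pt "0 0 0 1" --pt "0 0 0 1" --pt "0 0 0 1" --pt "0 0 0 1" --pt "0 0 0 1" --pt "0 0 0 1" --pt "0 0 0 0" --pt "0 0 0 0" --hand 0

```text
t: 7.42
eef_pos: [0.4741, -0.08, 0.1009]
eef_rot: [-0.001, 0.199, 0.98, -0.0]
wrist_force: [-0.6, -0.2, -0.3]
opening: 0.0858
finger_force: 0.0
```

```bash
python3 - <<'E'
from h import *
o=arm.get_obs();print(o["t"],np.round(o["eef_pos"],4),np.round(o["eef_rot"],3))
a=eyes.capture("side")
cv2.imwrite("pics/s3.png",cv2.resize(a[120:180,230:310],None,fx=8,fy=8,interpolation=2))
E
```

```text
7.4167 [ 0.4741 -0.08    0.1009] [-0.001  0.199  0.98  -0.   ]
```

View pics/s3.png

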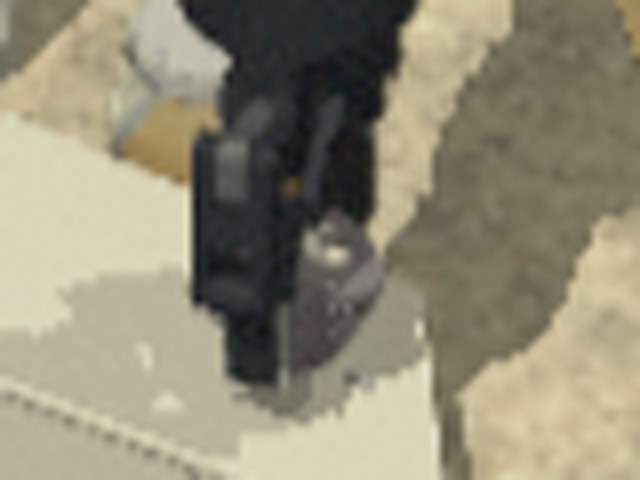

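>>> servo_tool --pt "0.02 0.02 -0.1 0" --pt "0 0 0 0"

```text
t: 7.63
eef_pos: [0.4743, -0.079, 0.106]
eef_rot: [0.0, 0.199, 0.98, -0.0]
wrist_force: [-0.3, 0.0, 0.4]
opening: 0.0855
finger_force: 0.0
```

>>> servo_tool --pt "0 0 0 0" --pt "0 0 0 0" --pt "0 0 0 0" --pt "0 0 0 0" --pt "0 0 0 0" --pt "0 0 0 0" --pt "0 0 0 0" --pt "-0.06 0.02 0.12 0" --pt "0 0 0 0" --pt "0 0 0 0" --hand 1

```text
t: 8.47
eef_pos: [0.4759, -0.0796, 0.1025]
eef_rot: [-0.0, 0.2, 0.98, -0.001]
wrist_force: [-8.2, -1.0, 12.8]
opening: 0.0511
finger_force: 53.3
```

>>> servo_tool --pt "-0.012 0.004 0.024 0" --pt "0 0 0 0" --pt "-0.005 0.001 0.009 -0.5" --pt "-0.005 0.001 0.009 -0.5" --pt "-0.005 0.001 0.009 -0.5" --pt "-0.005 0.001 0.009 -0.5" --pt "0 0 0 0"

```text
t: 9.05
eef_pos: [0.4773, -0.0802, 0.1008]
eef_rot: [-0.0, 0.113, 0.994, -0.001]
wrist_force: [-7.7, -2.4, 14.9]
opening: 0.0496
finger_force: 49.2
```

>>> servo_tool --pt "-0.012 0.002 0.02 -0.5" --pt "-0.006 0.001 0.012 -0.5" --pt "-0.006 0 0.012 -0.5" --pt "-0.006 0 0.012 -0.5" --pt "0 0 0 0"

```text
t: 9.47
eef_pos: [0.4786, -0.0812, 0.0997]
eef_rot: [0.0, 0.027, 1.0, -0.002]
wrist_force: [-10.3, -2.6, 19.6]
opening: 0.0492
finger_force: 49.0
```

>>> servo_tool --pt "-0.003 0 0.005 -0.5" --pt "-0.003 0 0.005 -0.5" --pt "-0.005 0 0.009 -0.5" --pt "-0.005 0 0.009 -0.5" --pt "0 0 0 -0.5" --pt "0 0 0 -0.5" --pt "0 0 0 0"

```text
t: 10.05
eef_pos: [0.4796, -0.083, 0.0992]
eef_rot: [-0.0, -0.103, 0.995, -0.005]
wrist_force: [-11.1, -2.5, 20.7]
opening: 0.0489
finger_force: 57.4
```

```bash
python3 - <<'E'
from h import *
o=arm.get_obs();print(np.round(o["eef_rot"],3),np.round(o["wrist_force"],1),np.round(o["moment"],3),np.round(o["joint_torque"],2))
E
```

```text
[-0.    -0.103  0.995 -0.005] [-11.1  -2.5  20.7] [-2.179  1.921 -0.908] [  2.99 -20.57  25.77  -3.31   3.16  -1.1 ]
```

>>> servo_tool --pt "0.06 0.016 -0.108 0" --pt "0.03 0 -0.05 0"

```text
t: 10.22
eef_pos: [0.4776, -0.0829, 0.1027]
eef_rot: [0.001, -0.102, 0.995, -0.004]
wrist_force: [2.9, -5.2, -3.3]
opening: 0.0489
finger_force: 55.0
```

>>> servo_tool --pt "0 0 0 0" --pt "0 0 0 0" --pt "0 0 0 0" --pt "0 0 -0.1 0" --pt "0 0 0 1" --pt "0 0 0 1" --pt "0 0 0 1" --pt "0 0 0 1" --pt "0 0 0 1" --pt "0 0 0 1" --pt "0 0 0 1" --pt "0 0 0 0" --pt "0 0 0 0" --hand 0

```text
t: 11.3
eef_pos: [0.476, -0.0792, 0.105]
eef_rot: [-0.0, 0.198, 0.98, 0.0]
wrist_force: [-0.9, 0.0, -0.4]
opening: 0.0856
finger_force: 0.0
```

>>> servo_tool --pt "0.06 -0.02 0 0" --pt "0 0 0 0" --pt "0 0 0 0" --pt "0 0 0 0" --pt "0 0 0 0" --pt "0 0 0 0" --pt "0 0 0 0" --pt "-0.06 0.02 0.12 0" --pt "0 0 0 0" --pt "0 0 0 0" --hand 1

```text
t: 12.13
eef_pos: [0.4752, -0.0795, 0.1024]
eef_rot: [-0.001, 0.2, 0.98, -0.0]
wrist_force: [-7.6, 0.0, 12.7]
opening: 0.0512
finger_force: 53.3
```

>>> servo_tool --pt "-0.016 0.004 0.03 0" --pt "0 0 0 0" --pt "-0.005 0.001 0.01 -0.5" --pt "-0.005 0.001 0.01 -0.5" --pt "-0.005 0.001 0.01 -0.5" --pt "-0.005 0.001 0.01 -0.5" --pt "0 0 0 0"

```text
t: 12.72
eef_pos: [0.4762, -0.0807, 0.1009]
eef_rot: [-0.001, 0.113, 0.994, -0.002]
wrist_force: [-11.5, 0.4, 19.0]
opening: 0.0498
finger_force: 48.9
```

```bash
python3 - <<'E'
from h import *
o=arm.get_obs();print(np.round(o["eef_rot"],3),np.round(o["wrist_force"],1),np.round(o["moment"],3))
E
```

```text
[-0.001  0.113  0.994 -0.002] [-11.5   0.4  19. ] [ 0.005  2.337 -0.054]
```

>>> servo_tool --pt "-0.004 0 0.007 -0.5" --pt "-0.004 0 0.007 -0.5" --pt "-0.004 0 0.007 -0.5" --pt "-0.004 0 0.007 -0.5" --pt "0 0 0 0"

```text
t: 13.13
eef_pos: [0.4777, -0.0813, 0.0996]
eef_rot: [-0.0, 0.027, 1.0, -0.002]
wrist_force: [-9.3, 0.3, 16.4]
opening: 0.0487
finger_force: 49.5
```

>>> servo_tool --pt "-0.004 0 0.007 -0.5" --pt "-0.004 0 0.007 -0.5" --pt "-0.004 0 0.007 -0.5" --pt "-0.004 0 0.007 -0.5" --pt "0 0 0 -0.5" --pt "0 0 0 -0.5" --pt "0 0 0 0"

```text
t: 13.72
eef_pos: [0.4783, -0.0836, 0.0994]
eef_rot: [-0.001, -0.102, 0.995, -0.005]
wrist_force: [-11.3, -1.3, 18.4]
opening: 0.049
finger_force: 54.8
```

```bash
python3 - <<'E'
from h import *
o=arm.get_obs();print(np.round(o["eef_rot"],3),np.round(o["wrist_force"],1),np.round(o["moment"],3))
E
```

```text
[-0.001 -0.102  0.995 -0.005] [-11.3  -1.3  18.4] [-2.013  1.905 -1.015]
```

>>> servo_tool --pt "0.06 0.016 -0.108 0" --pt "0.03 0 -0.05 0"

```text
t: 13.88
eef_pos: [0.4764, -0.0835, 0.1028]
eef_rot: [0.001, -0.102, 0.995, -0.004]
wrist_force: [3.3, -4.9, -3.7]
opening: 0.0489
finger_force: 52.7
```

>>> servo_tool --pt "0 0 0 0" --pt "0 0 0 0" --pt "0 0 0 0" --pt "0 0 0 0" --pt "0 0 -0.7 1" --pt "0 0 -0.9 1" --pt "0 0 -0.9 1" --pt "0 0 -0.6 0" --pt "0 0 0 0" --hand 0

```text
t: 14.63
eef_pos: [0.4782, -0.0805, 0.232]
eef_rot: [0.005, 0.026, 1.0, -0.001]
wrist_force: [1.2, 0.7, 1.0]
opening: 0.0857
finger_force: 0.0
```

```bash
python3 - <<'E'
from h import *
o=arm.get_obs();print(o["t"],np.round(o["eef_pos"],4),np.round(o["eef_rot"],3))
a=eyes.capture("side")
cv2.imwrite("pics/s4.png",cv2.resize(a[125:185,230:310],None,fx=9,fy=9,interpolation=2))
E
```

```text
14.6333 [ 0.4782 -0.0805  0.232 ] [ 0.005  0.026  1.    -0.001]
```

View pics/s4.png

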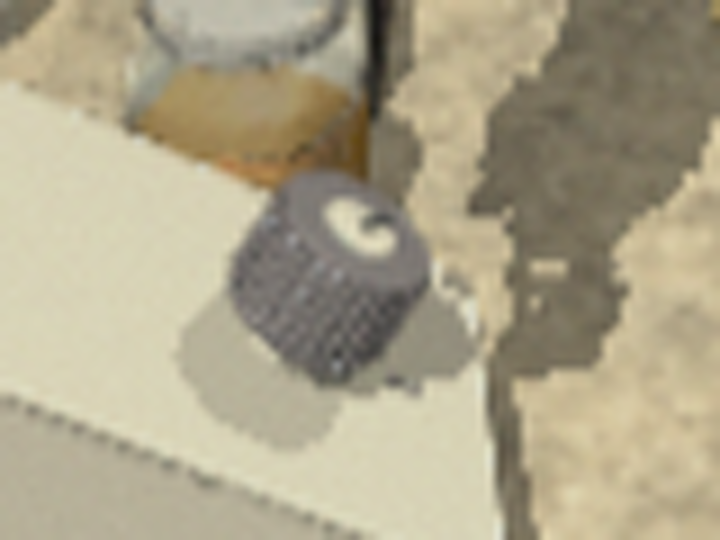

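```bash
python3 - <<'E'
from h import *
v=[.513,-.0829,-.0557]
W=lambda p:Rz(v[2])@p+[v[0],v[1],0]
for t in(None,0,.3,.6,.9,1.2,1.5):
    p=lid(-.11,0,.051) if t is None else lid(-.11-.01*np.cos(t),-.01*np.sin(t),.051)
    print(t,np.round((proj("side",W(p))[0]-[230,125])*9))
print([np.round((proj("side",W(lid(-.11-.033*np.cos(t),-.033*np.sin(t),.006)))[0]-[230,125])*9) for t in(0,1.2)])
a=cv2.imread("pics/side0.png")[140:162,258:284];b=eyes.capture("side")[140:162,258:284]
cv2.imwrite("pics/cmp.png",np.hstack([cv2.resize(i,None,fx=15,fy=15,interpolation=2) for i in(a,b)]))
E
```

```text
None [360. 223.]
0 [390. 236.]
0.3 [388. 229.]
0.6 [384. 222.]
0.9 [377. 215.]
1.2 [369. 209.]
1.5 [360. 204.]
[array([381., 374.]), array([315., 285.])]
```

View pics/cmp.png

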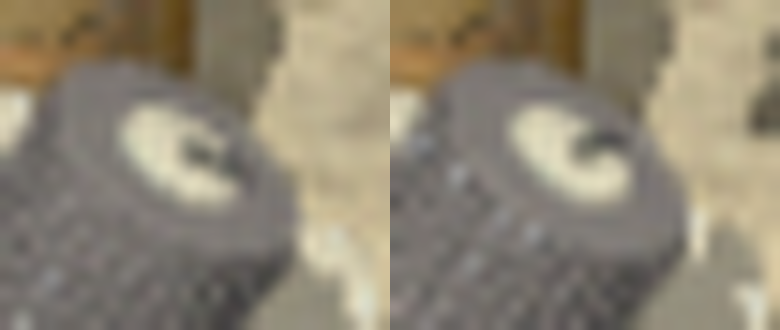

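>>> servo_tool --pt "0.13 0.02 0.4 1" --pt "0 0 0.6 1" --pt "0 0 0.7 1" --pt "0 0 0.7 1" --pt "0 0 0.5 0" --pt "0 0 0.25 0" --pt "0 0 0 0" --pt "0 0 0 0"

```text
t: 15.4
eef_pos: [0.469, -0.0785, 0.0985]
eef_rot: [-0.001, 0.2, 0.98, 0.0]
wrist_force: [0.0, 0.3, 0.1]
opening: 0.0854
finger_force: 0.0
```

>>> servo_tool --pt "-0.1 0.01 -0.16 0" --pt "0 0 0 0"

```text
t: 15.57
eef_pos: [0.4764, -0.0809, 0.1092]
eef_rot: [0.003, 0.2, 0.98, -0.0]
wrist_force: [0.1, 0.4, 1.2]
opening: 0.0859
finger_force: 0.0
```

>>> servo_tool --pt "0 0 0 0" --pt "0 0 0 0" --pt "0 0 0 0" --pt "0 0 0 0" --pt "0 0 0 0" --pt "0 0 0 0" --pt "0 0 0 0" --pt "-0.07 0.024 0.14 0" --pt "0 0 0 0" --pt "0 0 0 0" --hand 1 --newtons 70

```text
t: 16.4
eef_pos: [0.4766, -0.0802, 0.1042]
eef_rot: [0.0, 0.2, 0.98, -0.0]
wrist_force: [-5.7, 2.7, 19.5]
opening: 0.0499
finger_force: 72.4
```

>>> servo_tool --pt "-0.006 0.002 0.012 0" --pt "-0.006 0.001 0.012 -0.5" --pt "-0.006 0.001 0.012 -0.5" --pt "-0.006 0.001 0.012 -0.5" --pt "-0.006 0.001 0.012 -0.5" --pt "0 0 0 0"

```text
t: 16.9
eef_pos: [0.4782, -0.0806, 0.1024]
eef_rot: [0.001, 0.113, 0.994, -0.0]
wrist_force: [-7.7, 2.6, 21.6]
opening: 0.0486
finger_force: 68.7
```

>>> servo_tool --pt "-0.005 0.001 0.01 -0.5" --pt "-0.005 0.001 0.01 -0.5" --pt "-0.005 0 0.01 -0.5" --pt "-0.005 0 0.01 -0.5" --pt "0 0 0 0"

```text
t: 17.32
eef_pos: [0.479, -0.0818, 0.1018]
eef_rot: [0.001, 0.027, 1.0, -0.002]
wrist_force: [-8.1, 2.4, 24.0]
opening: 0.0484
finger_force: 68.8
```

>>> servo_tool --pt "-0.005 0 0.008 -0.5" --pt "-0.005 0 0.008 -0.5" --pt "-0.005 0 0.008 -0.5" --pt "-0.005 0 0.008 -0.5" --pt "0 0 0 -0.5" --pt "0 0 0 -0.5" --pt "0 0 0 0"

```text
t: 17.9
eef_pos: [0.4796, -0.0841, 0.1017]
eef_rot: [0.001, -0.102, 0.995, -0.005]
wrist_force: [-12.6, 1.7, 27.6]
opening: 0.0481
finger_force: 71.6
```

>>> servo_tool --pt "0.06 0.016 -0.108 0" --pt "0.04 0 -0.06 0"

```text
t: 18.07
eef_pos: [0.4777, -0.084, 0.105]
eef_rot: [0.002, -0.102, 0.995, -0.005]
wrist_force: [2.7, -0.2, 2.8]
opening: 0.048
finger_force: 71.7
```

>>> servo_tool --pt "0 0 0 0" --pt "0 0 0 0" --pt "0 0 0 0" --pt "0 0 0 0" --pt "0 0 -0.7 1" --pt "0 0 -0.8 1" --pt "0 0 -0.6 1" --pt "0 0 0 0" --pt "0 0 0 0" --hand 0

```text
t: 18.82
eef_pos: [0.4765, -0.0812, 0.1872]
eef_rot: [0.001, 0.026, 1.0, -0.001]
wrist_force: [-0.5, -0.1, 0.2]
opening: 0.0853
finger_force: 0.0
```

```bash
cat > ptr.py <<'E'
from h import *
o=arm.get_obs();print(o["t"],np.round(o["eef_pos"],4),np.round(o["eef_rot"],3))
v=[.513,-.0829,-.0557]
W=lambda p:Rz(v[2])@p+[v[0],v[1],0]
b=eyes.capture("side");cv2.imwrite("pics/last.png",b)
ims={"start":cv2.imread("pics/side0.png"),"now":b}
T=np.arange(-.6,2.3,.2);print("      ",*[f"{t:5.1f}" for t in T])
for k,i in ims.items():
    g=cv2.cvtColor(i,6).astype(np.float32)
    val=[]
    for t in T:
        m=np.array([proj("side",W(lid(-.11-r*np.cos(t),-r*np.sin(t),.051)))[0] for r in(.005,.007,.009)],np.float32)
        val.append(cv2.remap(g,m[:,:1].copy(),m[:,1:].copy(),1).mean())
    print(k,*[f"{x:5.0f}" for x in val])
E
python3 ptr.py
```

```text
18.8167 [ 0.4765 -0.0812  0.1872] [ 0.001  0.026  1.    -0.001]
        -0.6  -0.4  -0.2   0.0   0.2   0.4   0.6   0.8   1.0   1.2   1.4   1.6   1.8   2.0   2.2
start   169   152   135   122   117   114   124   140   148   153   165   173   182   188   195
now   136   138   140   142   140   138   130   117    92    82   101   139   174   196   205
```

>>> servo_tool --pt "0.07 0.03 0.3 1" --pt "0 0 0.5 1" --pt "0 0 0.6 1" --pt "0 0 0.4 1" --pt "0 0 0.15 0" --pt "0 0 0 0" --pt "0 0 0 0" --pt "0 0 0 0"

```text
t: 19.53
eef_pos: [0.4733, -0.0796, 0.1086]
eef_rot: [0.001, 0.199, 0.98, -0.0]
wrist_force: [-0.1, -0.3, 0.5]
opening: 0.0856
finger_force: 0.0
```

>>> servo_tool --pt "0 0 0.06 0" --pt "0 0 0 0" --pt "0 0 0 0" --pt "0 0 0 0" --pt "0 0 0 0" --pt "0 0 0 0" --pt "0 0 0 0" --pt "-0.07 0.024 0.14 0" --pt "0 0 0 0" --pt "0 0 0 0" --hand 1 --newtons 70

```text
t: 20.37
eef_pos: [0.4757, -0.0796, 0.1024]
eef_rot: [0.0, 0.2, 0.98, -0.0]
wrist_force: [-6.0, 1.0, 14.8]
opening: 0.0504
finger_force: 72.7
```

>>> servo_tool --pt "-0.015 0.003 0.026 0" --pt "-0.006 0.001 0.012 -0.5" --pt "-0.006 0.001 0.012 -0.5" --pt "-0.006 0.001 0.012 -0.5" --pt "-0.006 0.001 0.012 -0.5" --pt "-0.005 0.001 0.01 -0.5" --pt "-0.005 0.001 0.01 -0.5" --pt "-0.005 0 0.01 -0.5" --pt "-0.005 0 0.01 -0.5" --pt "0 0 0 0"

```text
t: 21.2
eef_pos: [0.4779, -0.0817, 0.1]
eef_rot: [0.0, 0.027, 1.0, -0.003]
wrist_force: [-9.6, -0.3, 21.9]
opening: 0.0486
finger_force: 68.5
```

>>> servo_tool --pt "0 0 0 -0.5" --pt "0 0 0 -0.5" --pt "0 0 0 -0.5" --pt "0 0 0 -0.5" --pt "0 0 0 0"

```text
t: 21.62
eef_pos: [0.4785, -0.0831, 0.0999]
eef_rot: [0.001, -0.059, 0.998, -0.004]
wrist_force: [-9.4, -0.2, 20.8]
opening: 0.0485
finger_force: 71.5
```

```bash
python3 - <<'E'
from h import *
o=arm.get_obs();print(np.round(o["eef_rot"],3),np.round(o["wrist_force"],1),np.round(o["moment"],3))
E
```

```text
[ 0.001 -0.059  0.998 -0.004] [-9.4 -0.2 20.8] [-1.476  1.308 -0.794]
```

>>> servo_tool --pt "0.075 0.018 -0.13 0" --pt "0 0 0 1" --pt "0 0 0 1" --pt "0 0 0 0" --pt "0.017 0 -0.185 0" --pt "0.017 0 -0.185 0" --pt "0 0 0 0"

```text
t: 22.2
eef_pos: [0.4731, -0.0806, 0.114]
eef_rot: [-0.001, 0.027, 1.0, -0.001]
wrist_force: [4.4, -3.0, -4.2]
opening: 0.0482
finger_force: 75.1
```

>>> servo_tool --pt "-0.006 0 -0.185 0" --pt "-0.006 0 -0.185 0" --pt "0 0 0 0"

```text
t: 22.45
eef_pos: [0.4725, -0.0804, 0.1271]
eef_rot: [-0.003, 0.027, 1.0, -0.001]
wrist_force: [4.0, -3.5, -7.1]
opening: 0.0482
finger_force: 75.0
```

>>> servo_tool --pt "-0.03 0 -0.18 0" --pt "-0.032 0 -0.18 0" --pt "-0.053 0 -0.176 0" --pt "-0.053 0 -0.176 0" --pt "-0.075 0 -0.168 0" --pt "-0.075 0 -0.168 0" --pt "0 0 0 0"

```text
t: 23.03
eef_pos: [0.482, -0.0808, 0.1685]
eef_rot: [-0.007, 0.027, 1.0, -0.001]
wrist_force: [-3.9, -4.3, -7.1]
opening: 0.0485
finger_force: 74.6
```

>>> servo_tool --pt "-0.097 0 -0.158 0" --pt "-0.097 0 -0.158 0" --pt "-0.1 0 -0.14 0" --pt "-0.1 0 -0.14 0" --pt "0 0 0 0" --pt "0 0 0 0"

```text
t: 23.53
eef_pos: [0.4961, -0.0816, 0.1921]
eef_rot: [-0.009, 0.027, 1.0, -0.001]
wrist_force: [-8.0, -4.4, -7.3]
opening: 0.0481
finger_force: 74.0
```

```bash
python3 - <<'E'
from h import *
a=eyes.capture("side")
cv2.imwrite("pics/s5.png",cv2.resize(a[40:260,180:340],None,fx=2.7,fy=2.7,interpolation=2))
E
```

```text
(no output)
```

View pics/s5.png

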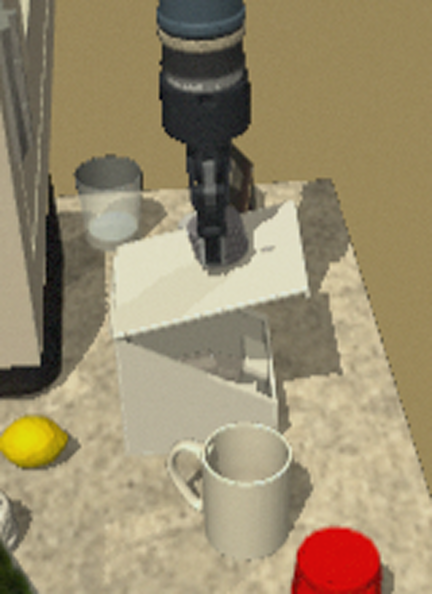

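The picture shows the lid, its edge from (115,335) to (308,292), tipped past level. The mug at (247,490) hasn't moved. Next I release it and retreat.

>>> servo_tool --pt "0 0 0 0" --pt "0 0 0 0" --pt "0 0 0 0" --pt "0 0 0 0" --pt "0 0 0 0" --pt "0 0 -0.3 0" --pt "0 0 -0.6 0" --pt "0 0 -0.8 0" --pt "0 0 -0.6 0" --pt "0.3 0 -0.3 0" --pt "0 0 0 0" --pt "0 0 0 0" --hand 0

```text
t: 24.58
eef_pos: [0.4907, -0.0805, 0.3011]
eef_rot: [0.001, 0.027, 1.0, -0.0]
wrist_force: [-0.5, -0.5, -0.5]
opening: 0.0855
finger_force: 0.0
```

```bash
python3 - <<'E'
from h import *
from scipy.optimize import minimize_scalar
o=arm.get_obs();print(o["t"],np.round(o["eef_pos"],3),np.round(o["wrist_force"],1))
a=eyes.capture("side");b=eyes.capture("top")
s=cv2.imread("pics/side0.png");t=cv2.imread("pics/top0.png")
d=lambda x,y:cv2.absdiff(x,y).mean()
print("mug side diff",d(a[193:250,240:290],s[193:250,240:290]),"jar",d(a[118:132,244:258],s[118:132,244:258]),"mug top",d(b[175:220,225:268],t[175:220,225:268]))
# near lid edge: front +y corner predictions against angle
v=[.513,-.0829,-.0557]
for th in(0,.52,.65,.8,.95):
    c,q=np.cos(th-np.pi/6),np.sin(th-np.pi/6);p=[np.array([.075+c*x-(-q)*0,.073,.147-(-q)*(-x)*1]) for x in(-.181,)]
    p=Rz(v[2])@np.array([.075-.181*c,.073,.147+.181*q])+[v[0],v[1],0]
    uv=proj("side",p)[0];print(th,np.round((uv-[180,40])*2.7))
g=cv2.cvtColor(a,6);g0=cv2.cvtColor(cv2.resize(cv2.imread("pics/s5.png"),(160,220)),6)
print("lid region diff vs held",cv2.absdiff(g[145:175,225:250],g0[105:135,45:70]).mean())
E
```

```text
24.5833 [ 0.491 -0.081  0.301] [-0.5 -0.5 -0.5]
mug side diff 2.730175438596491 jar 40.2108843537415 mug top 8.653229974160206
0 [285. 408.]
0.52 [313. 333.]
0.65 [313. 312.]
0.8 [307. 288.]
0.95 [297. 264.]
lid region diff vs held 2.3493333333333335
```

```bash
python3 -c "
from workcell import order
print(order.sign_off())"
```

```text
the job is handed in; nothing more can be done
None
```

The tub is open and handed in at about 24.7 s: I pressed the cap and turned it to about 1.2 rad, where it seemed to stop, and the lid stays about 0.78 rad open, past level. The mug hasn't moved; the lid hid the honey jar from my last check, but the gripper stayed well clear of it.

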